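Find the stamped parts crate and send it to dispatch

ROBOT

A 7-joint arm with a two-finger parallel gripper is mounted at the origin on the work surface. World frame = base frame: x ahead of the robot, y to its left, z up, the work surface at z = 0. Lengths are in m, angles in rad, forces in N, time in s.
With the tool pointing down it reaches from about 0.4 to 0.9 m from the base axis. Payload 5.5 kg.
Tool frame: the origin (TCP) lies midway between the tips of the shut fingers; the grasp point (between the pads) lies 19 mm behind it; z points along the fingers, y is the direction in which the jaws open and shut (so a half turn about z gives the same grasp; the last joint's range is limited). The gripper opens to 85 mm and grips with 20 to 120 N. Pads are 22 mm wide; open, the fingers measure 114 mm over their backs; the gripper's body (76 mm by 85 mm) begins 54 mm behind the grasp point. The pads swing forward as they close: fully open they stand 13 mm farther back than shut.
Start: joints at [-1.019, 0.501, -0.427, 1.55, 0.221, 1.138, -0.21], TCP at [0.185, 0.623, 0.2] pointing down, gripper open.
Joint ranges: [-2.88, 2.88], [-0.31, 2.03], [-1.54, 1.56], [0.2, 2.42], [-1.41, 4.55], [0.19, 2.02], [-2.57, 2.57]. Speed limits (rad/s): [2.57, 2.57, 3.14, 3.14, 3.14, 3.14, 3.14].

INTERFACE

Orientations are given as a 3x3 rotation matrix whose columns are the frame's x, y, z axes.
In Python, from plant import status, vision, order gives the robot as it stands.
- The arm moves only by the tool drive_tool, never from a script. Its argument "moves" is a list of rows, each a list of 7 numbers: the turn, a rotation vector about the world's x, y, z in degrees, then the shift along the world's x, y, z in mm, then the opening, from -1 (shut) to 1 (fully open). In form: [[ax, ay, az, x, y, z, claw], ...]. A call has 1 to 10 rows; each row is the pose to reach, as a shift and turn from the pose measured when the call began; what a row does not reach only later rows make up. A row lasts 1/10 s, in which the tool goes at most 50 mm and 8.59 degrees, less where a joint would pass 70% of its speed; a pose out of reach is approached as far as the arm can. A call with a gripper value outside its range is refused whole. The fingers move at their own pace and stop on an object; "grip_force" is the grip in N (left out, the last holds). Time passes only in rows, so rows that repeat a pose let the fingers close. It gives the time, the measured TCP pose, the force and the opening at its end, in the units of the state.
- status.read_state(): the state, without advancing time (a new reading comes with each control period).
- vision.snapshot(name): name is "side" or "top"; returns a dict with "image" (480x640x3 uint8, red, green, blue), "intrinsics" (3x3 intrinsics, pixels), "rvec" (rotation vector, rad) and "tvec" (3), from world to camera coordinates, as OpenCV has them. Camera axes: x right, y down, z forward; pixel columns grow to the right and rows downward; lengths in m; the calibration is good to about 2 mm. A picture is of the moment at which its call begins. There is no depth.
- order.job_done(): hands the job in, once; it reports no verdict.
The state is a dict: "t": time; "joints": joint angles; "dq": joint speeds; "effort": joint torques, N m; "eef_pos": TCP position; "ee_rot": TCP orientation; "contact_force": force on the tool from outside, world axes, zero at the start; "moment": the same for the moment, N m; "finger_gap": finger opening in m.
Only numpy, scipy, OpenCV 4.12 (cv2) and the standard library are available. Lean on these libraries where they do the work, as an engineer would, in place of code of your own. Each camera call takes 0.05 s, during which the arm holds its last target. There are 200 camera calls.

TASK

One of the two upright plywood parts crates has a gear-shaped ink stamp on its underside. With the fingertips, tip each crate over towards the robot onto its side, so that its underside faces out, to see which one it is; then push the stamped crate, still lying down, across the desk until its underside is square against the long dispatch rail. Leave the other crate lying where it was tipped, lift nothing, and leave the other things on the desk alone.

Things in the scene. Friction and masses are not known exactly. Their poses are not given: they have to be found in the camera images.
- crate_a: closed upright plywood parts crate, left or right one; 66 mm deep (x), 120 wide (y), 120 high. 0.28-0.56 kg, centre of mass about 38 mm above the underside; pushed at 100 mm or higher it tips, pushed low it slides. Origin: centre of the underside; standing, x points away from the robot, y left, z up; laid towards the robot, x points up, z at the robot, the origin is 33 mm up on the far face.
- crate_b: closed upright plywood parts crate, left or right one; 66 mm deep (x), 120 wide (y), 120 high. 0.28-0.56 kg, centre of mass about 38 mm above the underside; pushed at 100 mm or higher it tips, pushed low it slides. Origin: centre of the underside; standing, x points away from the robot, y left, z up; laid towards the robot, x points up, z at the robot, the origin is 33 mm up on the far face.
- stamp (a point): centre of the black gear-shaped ink stamp, 58 mm across, printed flat on the underside of one of the two crates, at that crate's origin; the other crate's underside is bare. Hidden until the crate is tipped.
- dispatch_rail: the dispatch rail: a straight square aluminium profile fixed across the desk beyond the crates, 20 mm (x) by 600 mm (y) by 20 mm high. Origin: centre of its underside, so the face towards the robot lies at its x = -10 mm; x points away from the robot, y along the rail to the left. A lying crate pushed at one narrow spot tends to turn; a wide push keeps it straight.
- glue: small white glue bottle, 28 mm across and 90 mm tall, standing between the two crates; to be left alone. Origin: centre of its underside.
- tape: roll of white tape lying flat, 60 mm across, 18 mm high; to be left alone. Origin: centre of its underside.
- mug: white mug, 76 mm across and 90 mm tall; to be left alone. Origin: centre of its underside.
- screwdriver: screwdriver lying on the desk; to be left alone. Origin: under the tool, its x along the shaft.
- wheel: black rubber robot wheel lying flat, 60 mm across, 22 mm high; to be left alone. Origin: centre of its underside.
- battery: blue battery pack 90 x 34 x 26 mm high; to be left alone. Origin: centre of its underside.
There are look-alikes about, which are no part of the job. What is shaped like the crate_a but blue or red is not meant.

How it is judged:
By the outcome, as a careful person would: the job done as asked, in the order asked, and still so for the second after the job is handed in, with the robot touching nothing.
It also fails if it takes over 61 s, if anything falls off the work surface, if the arm or the gripper's body presses on something with over 40 N, if the wrist force passes 120 N, or if a joint passes its speed limit or range.

## Working session

There is one attempt and no reset: what is moved stays moved. The work goes in short steps, Python scripts to look and compute and a tool call to move; the robot and the scene stay as the last step left them, time stands still between calls to the robot, and variables do not carry over. Pictures are saved under pics/ and viewed, about 8 in all and at most 12, crops included, and the job is handed in when it is done.

Besides the shell and the picture viewer there is one more tool, called after "Request:" in YAML: its name, and indented under it one key for each argument. drive_tool: Moves the arm, as the interface text tells. Its arguments: {"type":"object","properties":{"moves":{"type":"array","items":{"type":"array","items":{"type":"number"}}},"grip_force":{"type":"number"}},"required":["moves"]}

```bash
mkdir -p pics; cat > h.py <<'E'
import numpy as np, cv2
from plant import status, vision, order
def snap(cam,name):
    s=vision.snapshot(cam); cv2.imwrite(f'pics/{name}.png',s['image'][:,:,::-1]); 
    np.savez(f'pics/{cam}_cal.npz',K=s['intrinsics'],r=s['rvec'],t=s['tvec']); return s
def ray(cam,uv,axis,val):
    c=np.load(f'pics/{cam}_cal.npz'); R=cv2.Rodrigues(c['r'])[0]; t=c['t'].ravel()
    o=-R.T@t; d=R.T@np.linalg.inv(c['K'])@np.array([uv[0],uv[1],1.])
    return (o+d*(val-o[axis])/d[axis]).round(4)
def proj(cam,P):
    c=np.load(f'pics/{cam}_cal.npz'); return cv2.projectPoints(np.float64(P).reshape(-1,1,3),c['r'],c['t'],c['K'],None)[0].reshape(-1,2).round(1)
E
python3 - <<'E'
from h import *
for c in('top','side'):
    s=snap(c,c+'0'); R=cv2.Rodrigues(s['rvec'])[0]; print(c,-R.T@np.ravel(s['tvec']),R[2])
print(status.read_state())
a=cv2.imread('pics/top0.png')
E
```

```text
top [ 0.32369072 -0.04838347  1.39866272] [ 0.13943912  0.01291008 -0.99014648]
side [ 0.21695305 -0.80348572  0.55442519] [ 0.33827893  0.76826369 -0.54345034]
{'t': 0.1, 'joints': array([-1.0188011 ,  0.50178535, -0.4268091 ,  1.5513233 ,  0.22078932,
        1.13827849, -0.21031535]), 'dq': array([ 0.00110469, -0.00101326,  0.00219952, -0.00293091,  0.00027642,
       -0.00042984,  0.00050222]), 'effort': array([-1.18580530e-02, -5.70804405e+01, -5.83820567e+00, -2.81747049e+01,
        1.05931688e-02,  5.52517551e-03, -1.22362040e-07]), 'eef_pos': array([0.18495767, 0.62243658, 0.19865286]), 'ee_rot': array([[-9.58594923e-01,  2.84772608e-01, -5.79052594e-04],
       [ 2.84773183e-01,  9.58593515e-01, -1.64546860e-03],
       [ 8.64916784e-05, -1.74223649e-03, -9.99998479e-01]]), 'contact_force': array([ 0.21055518,  0.29662188, -0.00404761]), 'moment': array([ 0.01865545, -0.03193602, -0.02889871]), 'finger_gap': 0.08531380975359634}
```

View pics/top0.png

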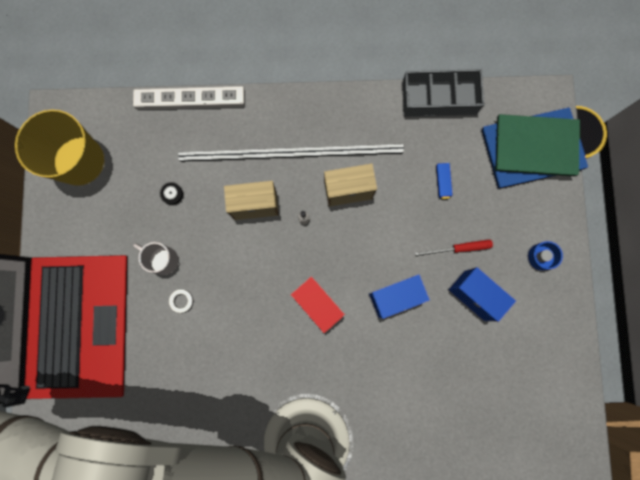

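View pics/side0.png

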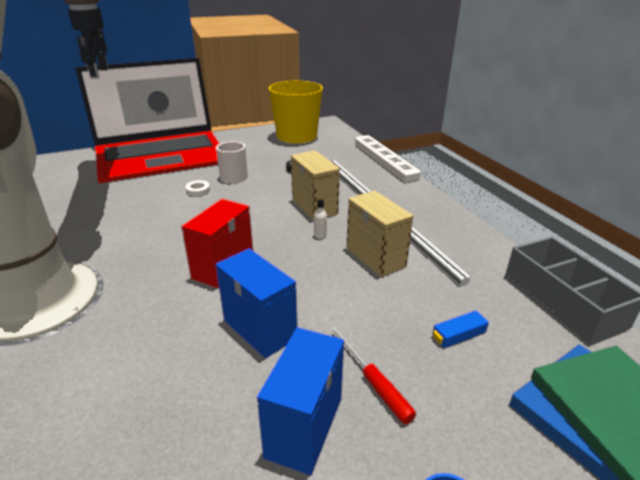

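Top view: the two plywood crates are at about (250,197) and (350,186), the glue is at (304,217) and the rail runs from (179,156) to (403,148). The red and blue boxes are decoys, lying nearer the robot. I'll enlarge for the corners.

```bash
python3 - <<'E'
import cv2
a=cv2.imread('pics/top0.png')[130:240,170:410]; cv2.imwrite('pics/top0c.png',cv2.resize(a,None,fx=3.3333,fy=3.3333,interpolation=cv2.INTER_CUBIC))
E
```

```text
(no output)
```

View pics/top0c.png

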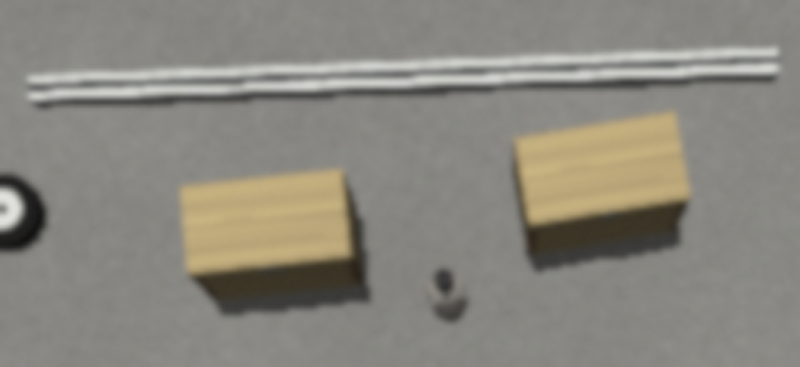

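Crop corners: left crate top (181,186), (343,170), (354,259), (190,273). Right crate top (515,139), (675,113), (690,199), (529,224). Rail front edge (30,100) to (778,75). Glue base about (450,310).

```bash
python3 - <<'E'
from h import *
f=lambda p,z:ray('top',(p[0]/3.3333+170-.35,p[1]/3.3333+130-.35),2,z)
for n,q in dict(L=[(181,186),(343,170),(354,259),(190,273)],R=[(515,139),(675,113),(690,199),(529,224)]).items():
    P=np.array([f(p,.12) for p in q]); print(n,P[:,:2].tolist(),P.mean(0)); 
    for a,b in((0,1),(3,2)): d=P[a]-P[b]; print(np.degrees(np.arctan2(-d[0],d[1])),np.linalg.norm(d))
for p in [(30,100),(778,75)]: print('rail front',f(p,.02))
for p in [(30,78),(778,49)]: print('rail back',f(p,.02))
print('glue',f((450,308),0.0),f((443,278),.09),'wheel',f((5,210),.022))
print('dec red',[ray('top',p,2,.12) for p in[(292,295),(312,279),(343,317),(325,332)]]); print('blue',[ray('top',p,2,.12) for p in[(372,293),(421,277),(429,298),(383,318)]])
E
```

```text
L [[0.6302, 0.1859], [0.639, 0.0665], [0.5723, 0.0593], [0.565, 0.1793]] [0.601625 0.12275  0.12    ]
4.215183306409193 0.11972384891908547
3.4812031935723575 0.12022183661881064
R [[0.659, -0.0604], [0.6755, -0.1787], [0.6105, -0.1871], [0.595, -0.069]] [ 0.635  -0.1238  0.12  ]
7.940157297423007 0.11944513384813965
7.477032224931976 0.11911280367785823
rail front [0.7277 0.3253 0.02  ]
rail front [ 0.7318 -0.2718  0.02  ]
rail back [0.7459 0.3255 0.02  ]
rail back [ 0.7532 -0.2728  0.02  ]
glue [ 0.554  -0.0064  0.    ] [ 0.562  -0.0044  0.09  ] wheel [0.638  0.3435 0.022 ]
dec red [array([0.3595, 0.0236, 0.12  ]), array([ 0.3963, -0.0248,  0.12  ]), array([ 0.3051, -0.0959,  0.12  ]), array([ 0.2712, -0.0525,  0.12  ])]
blue [array([ 0.3598, -0.1663,  0.12  ]), array([ 0.3949, -0.2841,  0.12  ]), array([ 0.3449, -0.3004,  0.12  ]), array([ 0.3006, -0.19  ,  0.12  ])]
```

Request:
drive_tool:
  moves:
    - [0, 0, 8, 45, -45, 20, 1]
    - [0, 0, 16, 90, -90, 40, 1]
    - [0, 0, 20.5, 495, -494, 40, 1]
    - [0, 0, 20.5, 495, -494, 40, 1]
    - [0, 0, 20.5, 495, -494, 40, 1]
    - [0, 0, 20.5, 495, -494, 40, 1]
    - [0, 0, 20.5, 495, -494, 40, 1]
    - [0, 0, 20.5, 495, -494, 40, 1]
    - [0, 0, 20.5, 495, -494, 40, 1]
    - [0, 0, 20.5, 495, -494, 40, 1]

```text
t: 1.1
eef_pos: [0.5364, 0.2707, 0.2351]
ee_rot: [[-0.998, -0.069, -0.0], [-0.069, 0.998, -0.002], [0.001, -0.002, -1.0]]
contact_force: [0.3, 0.3, 0.9]
finger_gap: 0.0854
```

Remaining to (0.680, 0.129): +144, −142. Then lower to TCP z 0.099.

Request:
drive_tool:
  moves:
    - [0, 0, 0, 144, -142, 0, 1]
    - [0, 0, 0, 144, -142, 0, 1]
    - [0, 0, 0, 144, -142, 0, 1]
    - [0, 0, 0, 144, -142, 0, 1]
    - [0, 0, 0, 144, -142, -15, 1]
    - [0, 0, 0, 144, -142, -60, 1]
    - [0, 0, 0, 144, -142, -105, 1]
    - [0, 0, 0, 144, -142, -136, 1]
    - [0, 0, 0, 144, -142, -136, 1]
    - [0, 0, 0, 144, -142, -136, 1]

```text
t: 2.1
eef_pos: [0.6801, 0.1289, 0.0988]
ee_rot: [[-0.998, -0.069, -0.002], [-0.069, 0.998, -0.002], [0.002, -0.002, -1.0]]
contact_force: [-0.2, 0.0, 0.6]
finger_gap: 0.0854
```

```bash
python3 - <<'E'
from h import *
s=snap('side','side1'); cv2.imwrite('pics/side1c.png',cv2.resize(s['image'][80:340,220:560,::-1],None,fx=2.2,fy=2.2))
E
```

```text
(no output)
```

View pics/side1c.png

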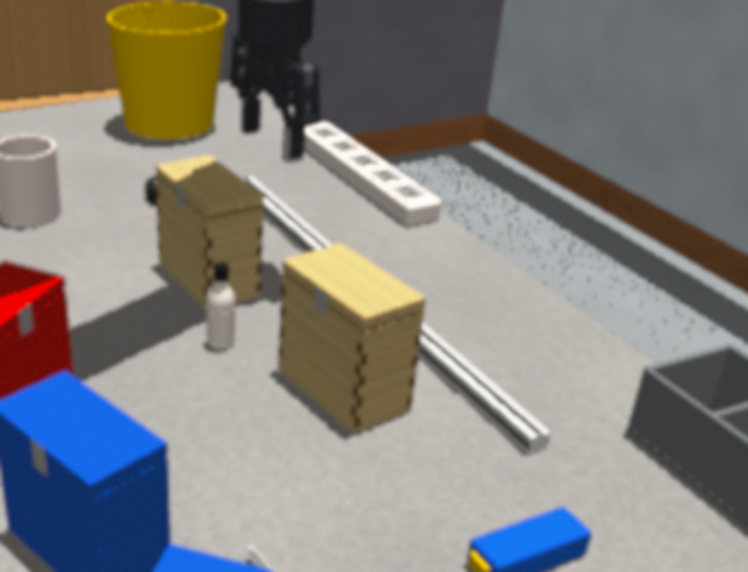

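The side crop shows the fingertips at (250,130) and (293,158), apparently above the left crate's top, which is at about (210,165). I'll check that against the calibration.

```bash
python3 - <<'E'
from h import *
print(status.read_state()['eef_pos'])
for z in (.10,.112,.13,.16,.2): print(z,(proj('side',[[.680,.129-.05,z],[.68,.129+.05,z]])-[220,80])*2.2)
print((proj('side',[[.639,.0665,.12],[.5723,.0593,.12]])-[220,80])*2.2)
E
```

```text
[0.68149158 0.12928215 0.10065742]
0.1 [[286.88 201.96]
 [247.5  167.64]]
0.112 [[287.54 191.4 ]
 [247.72 157.74]]
0.13 [[288.2  175.56]
 [248.16 142.56]]
0.16 [[289.52 148.28]
 [248.6  116.6 ]]
0.2 [[291.28 110.66]
 [249.48  80.96]]
[[257.4  195.14]
 [199.98 208.56]]
```

```bash
python3 - <<'E'
from h import *
s=snap('side','side2'); a=cv2.resize(s['image'][60:190,280:400,::-1],None,fx=3.3,fy=3.3,interpolation=cv2.INTER_CUBIC)
t=snap('top','top2'); b=cv2.resize(t['image'][130:240,170:290,::-1],None,fx=3.3,fy=3.3,interpolation=cv2.INTER_CUBIC)
cv2.imwrite('pics/m2.png',np.hstack([a[:363],b]))
print(status.read_state()['eef_pos'],proj('top',[[.68,.129-.05,.112],[.68,.129+.05,.112]]))
E
```

```text
[0.68243373 0.12937482 0.10199084] [[267.6 165.4]
 [227.3 166.5]]
```

View pics/m2.png

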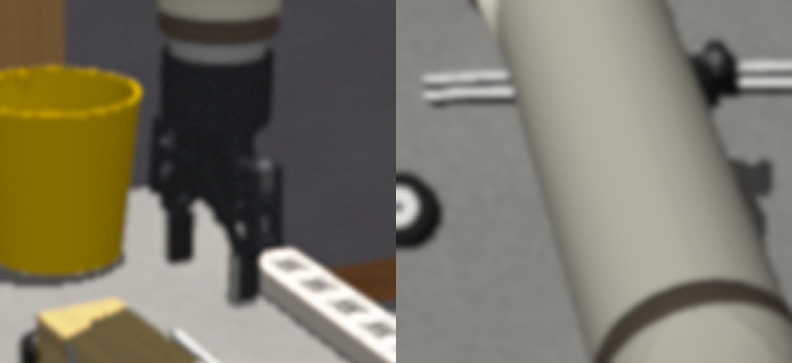

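```bash
python3 - <<'E'
from h import *
for x in (.66,.68,.70,.72,.74):
    P=ray('side',(353.6,151.8),0,x); Q=ray('side',(334.5,139.4),0,x); print(P,Q,proj('top',[P]))
for z in (.11,.15,.2,.25): print(z,ray('top',(266,152),2,z))
print(status.read_state())
E
```

```text
[0.66   0.0306 0.1708] [0.66   0.1278 0.1646] [[285.6 166.5]]
[0.68   0.0682 0.1535] [0.68   0.1698 0.1471] [[270.4 160.7]]
[0.7    0.1059 0.1361] [0.7    0.2119 0.1295] [[255.5 155.1]]
[0.72   0.1435 0.1188] [0.72   0.2539 0.1119] [[241.1 149.7]]
[0.74   0.1812 0.1015] [0.74   0.2959 0.0943] [[227.2 144.4]]
0.11 [0.715  0.0829 0.11  ]
0.15 [0.7028 0.0788 0.15  ]
0.2 [0.6877 0.0737 0.2   ]
0.25 [0.6725 0.0686 0.25  ]
{'t': 2.25, 'joints': array([-0.05626264,  0.65074237, -0.25329924,  1.51371984,  0.18430405,
        0.99670828,  1.28017541]), 'dq': array([ 0.00234517, -0.00507988,  0.00206004,  0.00478839,  0.00019031,
       -0.00266288, -0.00089439]), 'effort': array([ 3.21806339e-02, -6.34273338e+01, -4.02029023e+00, -2.56936669e+01,
        1.95366272e-02,  2.75791524e-02,  3.99274277e-04]), 'eef_pos': array([0.68243373, 0.12937482, 0.10199084]), 'ee_rot': array([[-0.99760689, -0.06901547,  0.00416693],
       [-0.06902048,  0.99761467, -0.00106867],
       [-0.00408324, -0.00135371, -0.99999075]]), 'contact_force': array([ 0.50019207, -0.22071133,  0.18767601]), 'moment': array([0.00105701, 0.03110773, 0.03712171]), 'finger_gap': 0.08516113208324616}
```

```bash
python3 - <<'E'
from h import *
for z in(.2,.213,.24,.26):print(z,proj('side',[[.185,.623,z],[.185-.014,.623-.048,z],[.185+.014,.623+.048,z]]).tolist())
a=cv2.imread('pics/side0.png')[0:110,50:150]; cv2.imwrite('pics/s0g.png',cv2.resize(a,None,fx=5,fy=5,interpolation=cv2.INTER_CUBIC))
E
```

```text
0.2 [[102.5, 90.6], [97.5, 95.7], [107.1, 85.8]]
0.213 [[101.3, 85.8], [96.3, 90.7], [106.0, 81.1]]
0.24 [[98.8, 75.6], [93.6, 80.3], [103.7, 71.2]]
0.26 [[96.9, 67.9], [91.6, 72.4], [101.9, 63.7]]
```

View pics/s0g.png

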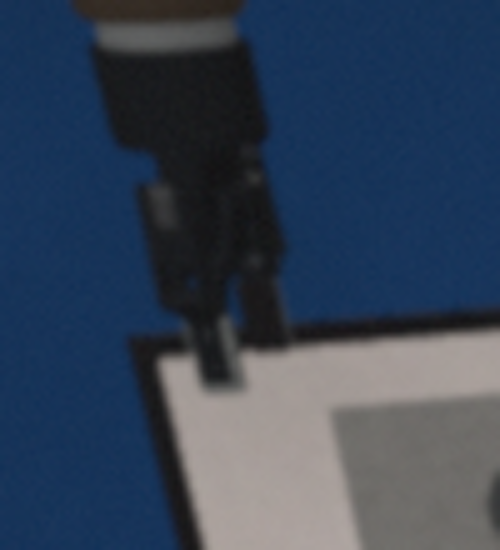

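Seen in the images, the open fingertips sit about 47 mm above the reported TCP, not 13, and two views agree. I'll trust the images: lower 37 mm, pull a little, then check whether the crate tips or slides.

Request:
drive_tool:
  moves:
    - [0, 0, 0, 0, 0, -20, 1]
    - [0, 0, 0, 0, 0, -37, 1]
    - [0, 0, 0, -10, -1, -37, 1]
    - [0, 0, 0, -20, -1, -37, 1]
    - [0, 0, 0, -30, -2, -37, 1]
    - [0, 0, 0, -36, -2, -37, 1]
    - [0, 0, 0, -42, -3, -37, 1]
    - [0, 0, 0, -48, -3, -36, 1]
    - [0, 0, 0, -54, -4, -35, 1]
    - [0, 0, 0, -60, -4, -34, 1]

```text
t: 3.25
eef_pos: [0.6222, 0.1252, 0.0683]
ee_rot: [[-0.998, -0.069, 0.005], [-0.069, 0.998, -0.001], [-0.004, -0.001, -1.0]]
contact_force: [1.3, -0.1, 1.2]
finger_gap: 0.0853
```

```bash
python3 - <<'E'
from h import *
s=snap('side','side3'); a=cv2.resize(s['image'][60:260,240:440,::-1],None,fx=3,fy=3,interpolation=cv2.INTER_CUBIC)
cv2.imwrite('pics/m3.png',a)
print(status.read_state()['eef_pos'])
E
```

```text
[0.62097446 0.12532872 0.06821278]
```

View pics/m3.png

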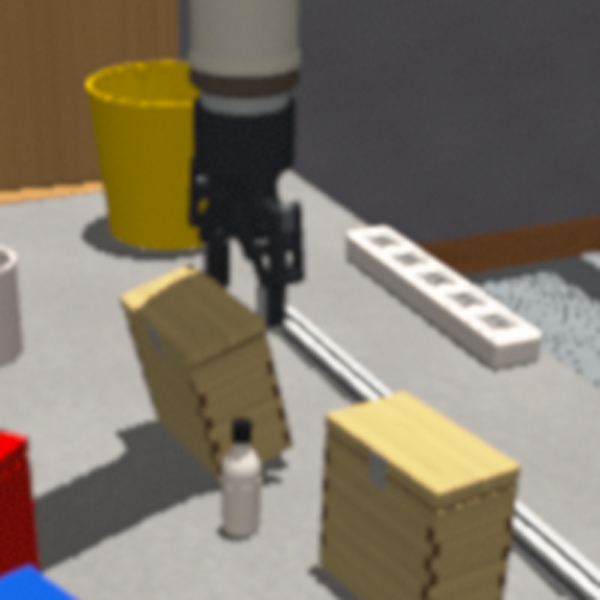

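The left crate is tilting about 20° with the fingertips behind its top edge at crop (270,318), so the image-based height was right. I'll keep pulling.

Request:
drive_tool:
  moves:
    - [0, 0, 0, -7, 0, 2, 1]
    - [0, 0, 0, -14, -1, 3, 1]
    - [0, 0, 0, -21, -1, 4, 1]
    - [0, 0, 0, -28, -2, 4, 1]
    - [0, 0, 0, -35, -2, 4, 1]
    - [0, 0, 0, -42, -3, 4, 1]
    - [0, 0, 0, -49, -3, 4, 1]
    - [0, 0, 0, -56, -4, 4, 1]
    - [0, 0, 0, -62, -4, 4, 1]
    - [0, 0, 0, -62, -4, 4, 1]

```text
t: 4.3
eef_pos: [0.5579, 0.1213, 0.0721]
ee_rot: [[-0.998, -0.07, 0.002], [-0.07, 0.998, -0.002], [-0.002, -0.002, -1.0]]
contact_force: [-0.1, 0.1, -0.1]
finger_gap: 0.0852
```

Request:
drive_tool:
  moves:
    - [0, 0, 0, -6, 0, 0, 1]
    - [0, 0, 0, -12, -1, 0, 1]
    - [0, 0, 0, -12, -1, 40, 1]
    - [0, 0, 0, -12, -1, 90, 1]
    - [0, 0, 0, 30, -30, 130, 1]
    - [0, 0, 3.5, 70, -60, 130, 1]
    - [0, 0, 3.5, 115, -90, 130, 1]
    - [0, 0, 3.5, 155, -130, 130, 1]
    - [0, 0, 3.5, 158, -180, 130, 1]
    - [0, 0, 3.5, 158, -230, 130, 1]

```text
t: 5.3
eef_pos: [0.7158, -0.0913, 0.2012]
ee_rot: [[-0.991, -0.132, 0.003], [-0.132, 0.991, -0.0], [-0.002, -0.001, -1.0]]
contact_force: [0.3, -0.2, -0.1]
finger_gap: 0.0852
```

```bash
python3 - <<'E'
from h import *
s=snap('side','side4'); cv2.imwrite('pics/m4.png',cv2.resize(s['image'][100:300,200:500,::-1],None,fx=2.6,fy=2.6,interpolation=cv2.INTER_CUBIC))
print(status.read_state()['eef_pos'])
E
```

```text
[ 0.71441572 -0.10702107  0.20092002]
```

View pics/m4.png

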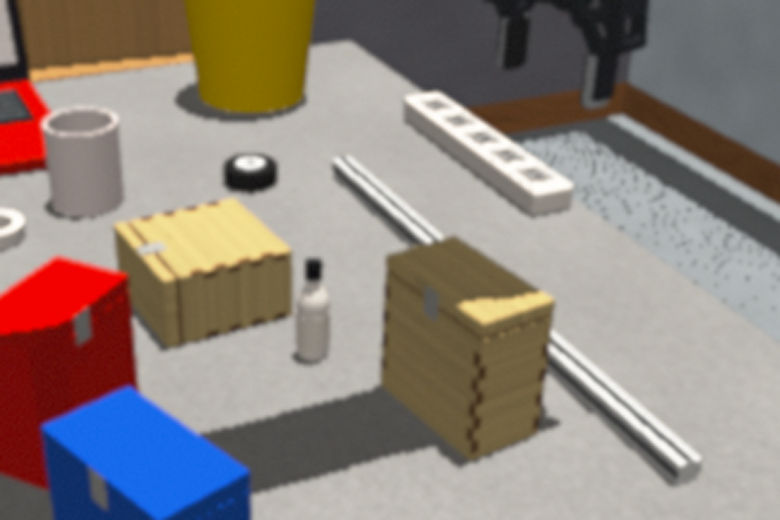

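The left crate now lies on its side and nothing else has moved. Next is the right crate, done the same way at yaw 7.6°.

Request:
drive_tool:
  moves:
    - [0, 0, 0, -7, -7, -45, 1]
    - [0, 0, 0, -7, -7, -90, 1]
    - [0, 0, 0, -7, -7, -136, 1]
    - [0, 0, 0, -7, -7, -136, 1]
    - [0, 0, 0, -20, -9, -136, 1]
    - [0, 0, 0, -32, -10, -136, 1]
    - [0, 0, 0, -40, -11, -136, 1]
    - [0, 0, 0, -47, -12, -135, 1]
    - [0, 0, 0, -54, -13, -134, 1]
    - [0, 0, 0, -61, -14, -133, 1]

```text
t: 6.35
eef_pos: [0.6538, -0.121, 0.0691]
ee_rot: [[-0.993, -0.119, 0.003], [-0.119, 0.993, -0.011], [-0.002, -0.011, -1.0]]
contact_force: [1.2, -0.9, 1.5]
finger_gap: 0.0851
```

Request:
drive_tool:
  moves:
    - [0, 0, 0, -7, -1, 1, 1]
    - [0, 0, 0, -14, -2, 2, 1]
    - [0, 0, 0, -21, -3, 4, 1]
    - [0, 0, 0, -28, -4, 5, 1]
    - [0, 0, 0, -35, -5, 5, 1]
    - [0, 0, 0, -42, -6, 5, 1]
    - [0, 0, 0, -49, -7, 5, 1]
    - [0, 0, 0, -56, -7, 5, 1]
    - [0, 0, 0, -63, -8, 5, 1]
    - [0, 0, 0, -66, -9, 5, 1]

```text
t: 7.35
eef_pos: [0.5868, -0.1301, 0.074]
ee_rot: [[-0.993, -0.119, 0.003], [-0.119, 0.993, -0.011], [-0.001, -0.011, -1.0]]
contact_force: [0.1, -0.4, 0.1]
finger_gap: 0.0853
```

Request:
drive_tool:
  moves:
    - [0, 0, 0, -8, -1, 0, 1]
    - [0, 0, 0, -8, -1, 45, 1]
    - [0, 0, 0, -8, -1, 90, 1]
    - [0, 0, 0, 30, 10, 126, 1]
    - [0, 0, 0, 60, 55, 126, 1]
    - [0, 0, 0, 60, 100, 126, 1]
    - [0, 0, 0, 60, 145, 126, 1]
    - [0, 0, 0, 60, 195, 126, 1]
    - [0, 0, 0, 60, 245, 126, 1]
    - [0, 0, 0, 60, 295, 126, 1]

```text
t: 8.35
eef_pos: [0.6463, 0.1664, 0.2]
ee_rot: [[-0.993, -0.119, 0.003], [-0.119, 0.993, -0.011], [-0.001, -0.011, -1.0]]
contact_force: [0.7, -0.1, 0.2]
finger_gap: 0.0853
```

```bash
python3 - <<'E'
from h import *
t=snap('top','top5');s=snap('side','side5')
a=cv2.resize(s['image'][120:300,230:430,::-1],None,fx=2,fy=2,interpolation=cv2.INTER_CUBIC)
b=cv2.resize(t['image'][140:260,200:400,::-1],None,fx=3.5,fy=3.5,interpolation=cv2.INTER_CUBIC)
c=np.zeros((360+420//2*0+0,400,3),np.uint8)
m=np.zeros((590,800,3),np.uint8); b=b[:,:]; m[:420,:700]=b; 
cv2.imwrite('pics/m5.png',np.vstack([b,np.hstack([cv2.resize(a,(200,180)),np.zeros((180,500,3),np.uint8)])]))
E
```

```text
(no output)
```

View pics/m5.png

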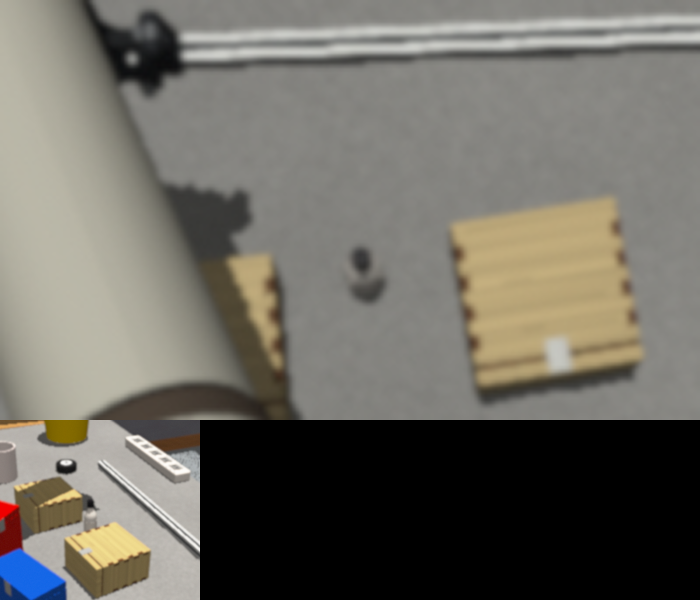

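Both crates now lie on their sides, the right one with corners at crop (450,222), (615,198), (642,355), (478,388). Both undersides face +x, and both cameras are on the robot side, so neither underside can be seen yet. I'll check this numerically, then turn the left crate in place (fingertips pressed on top, twisting the wrist) until the side camera sees its underside. It turns back if it is bare.

Request:
drive_tool:
  moves:
    - [0.6, 0, -3, -45, -15, 0, 1]
    - [0.6, 0, -3, -90, -32, 0, 1]
    - [0.6, 0, -3, -137, -49, -10, 1]
    - [0.6, 0, -3, -137, -49, -60, 1]
    - [0.6, 0, -3, -137, -49, -110, 1]
    - [0.6, 0, -3, -137, -49, -150, 1]
    - [0.6, 0, -3, -137, -49, -165, 1]
    - [0.6, 0, -3, -137, -49, -172, 1]
    - [0.6, 0, -3, -137, -49, -172, 1]

```text
t: 9.35
eef_pos: [0.5064, 0.1279, 0.0276]
ee_rot: [[-0.997, -0.081, 0.0], [-0.081, 0.997, 0.007], [-0.001, 0.007, -1.0]]
contact_force: [0.1, 0.2, -0.9]
finger_gap: 0.0852
```

```bash
python3 - <<'E'
from h import *
f=lambda p,z:ray('top',(p[0]/3.5+200-.35,p[1]/3.5+140-.35),2,z)
P=np.array([f(p,.066) for p in [(450,222),(615,198),(642,355),(478,388)]]); print(P,P.mean(0)); print('L far right',f((270,255),.066))
c={k:np.load(f'pics/{k}_cal.npz') for k in('top','side')}
for k,v in c.items():
    C=-cv2.Rodrigues(v['r'])[0].T@v['t'].ravel()
    print(k,'dot(normal,view) L,R',[(np.array([np.cos(a),np.sin(a),0])@((C-p)/np.linalg.norm(C-p))).round(2) for a,p in((.067,[.569,.12,.033]),(.133,[.6,-.125,.033]))])
E
```

```text
[[ 0.5904 -0.0691  0.066 ]
 [ 0.6049 -0.1891  0.066 ]
 [ 0.4899 -0.2039  0.066 ]
 [ 0.469  -0.0859  0.066 ]] [ 0.53855 -0.137    0.066  ]
L far right [0.5695 0.0616 0.066 ]
top dot(normal,view) L,R [np.float64(-0.18), np.float64(-0.19)]
side dot(normal,view) L,R [np.float64(-0.37), np.float64(-0.5)]
```

Confirmed: both cameras are behind both undersides. I'll recentre and press gently.

Request:
drive_tool:
  moves:
    - [-0.4, 0, 0, 1, -11, 0, 1]
    - [-0.4, 0, 0, 1, -11, -4, 1]
    - [-0.4, 0, 0, 1, -11, -8, 1]
    - [-0.4, 0, 0, 1, -11, -10, 1]

```text
t: 9.75
eef_pos: [0.5088, 0.1162, 0.021]
ee_rot: [[-0.997, -0.079, 0.003], [-0.079, 0.997, -0.002], [-0.002, -0.002, -1.0]]
contact_force: [-14.6, -6.5, 50.0]
finger_gap: 0.0853
```

Request:
drive_tool:
  moves:
    - [0, 0, 0, 0, 0, -3, 1]

```text
t: 9.85
eef_pos: [0.5089, 0.1161, 0.0211]
ee_rot: [[-0.997, -0.079, 0.003], [-0.079, 0.997, -0.003], [-0.003, -0.003, -1.0]]
contact_force: [-13.0, -4.0, 30.2]
finger_gap: 0.0854
```

Request:
drive_tool:
  moves:
    - [0, 0, 0, 0, 0, -3, 1]

```text
t: 9.95
eef_pos: [0.509, 0.1162, 0.0211]
ee_rot: [[-0.997, -0.08, 0.004], [-0.08, 0.997, -0.004], [-0.004, -0.004, -1.0]]
contact_force: [-10.5, -5.0, 29.9]
finger_gap: 0.0855
```

Contact came at TCP z = 21 mm, so the open tips are 45 mm above it and the image was right. Now I'll twist clockwise with a light press.

Request:
drive_tool:
  moves:
    - [0, 0, -5, 0, 0, -3, 1]
    - [0, 0, -11, 0, 0, -3, 1]
    - [0, 0, -18, 0, 0, -3, 1]
    - [0, 0, -25, 0, 0, -3, 1]
    - [0, 0, -32, 0, 0, -3, 1]
    - [0, 0, -39, 0, 0, -3, 1]
    - [0, 0, -46, 0, 0, -3, 1]
    - [0, 0, -50, 0, 0, -3, 1]

```text
t: 10.75
eef_pos: [0.5146, 0.1155, 0.0213]
ee_rot: [[-0.699, 0.715, 0.01], [0.715, 0.699, -0.005], [-0.01, 0.003, -1.0]]
contact_force: [4.6, -5.0, 12.4]
finger_gap: 0.085
```

```bash
python3 - <<'E'
from h import *
s=snap('side','side6'); cv2.imwrite('pics/m6.png',cv2.resize(s['image'][130:290,200:400,::-1],None,fx=3.5,fy=3.5,interpolation=cv2.INTER_CUBIC))
E
```

```text
(no output)
```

View pics/m6.png

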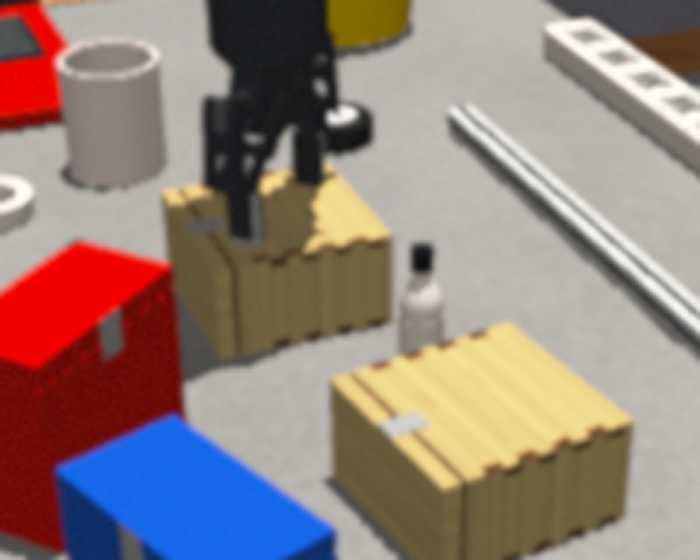

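The fingertips slid: the crate turned only a little and its underside is still hidden (top corners at crop (165,190), (232,262), (392,238), (330,165)). A poke near one end of the near face will turn it instead. First I'll measure its pose and the mug's.

```bash
python3 - <<'E'
from h import *
f=lambda p,z:ray('side',(p[0]/3.5+200-.35,p[1]/3.5+130-.35),2,z)
P=np.array([f(p,.066) for p in [(165,192),(234,264),(392,238),(330,165)]]); print(P,P.mean(0))
for a,b in((3,2),(0,1)): d=P[a]-P[b]; print(np.degrees(np.arctan2(-d[0],d[1])))
print('mug',f((112,180),0),ray('top',(155,257),2,.09))
E
```

```text
[[0.4558 0.1749 0.066 ]
 [0.4675 0.0603 0.066 ]
 [0.5718 0.0544 0.066 ]
 [0.5737 0.1719 0.066 ]] [0.5172   0.115375 0.066   ]
-0.9264042068593903
5.829371468537432
mug [0.4559 0.3433 0.    ] [0.4613 0.3618 0.09  ]
```

Request:
drive_tool:
  moves:
    - [0, 0, 8, 0, 0, 40, 0]
    - [0, 0, 16, 0, 0, 90, -1]
    - [0, 0, 24, -30, 15, 100, -1]
    - [0, 0, 32, -60, 30, 100, -1]
    - [0, 0, 40, -95, 45, 100, -1]
    - [0, 0, 45, -107, 45, 100, -1]
    - [0, 0, 45, -107, 45, 100, -1]

```text
t: 11.5
eef_pos: [0.4058, 0.1609, 0.1216]
ee_rot: [[-1.0, 0.011, 0.01], [0.011, 1.0, 0.003], [-0.01, 0.003, -1.0]]
contact_force: [0.0, 0.5, 0.8]
finger_gap: 0.0001
```

Request:
drive_tool:
  moves:
    - [0, 0, 0, 0, 0, -45, -1]
    - [0, 0, 0, 0, 0, -90, -1]
    - [0, 0, 0, 4, 0, -106, -1]
    - [0, 0, 0, 20, 0, -106, -1]
    - [0, 0, 0, 35, 0, -106, -1]
    - [0, 0, 0, 45, 0, -106, -1]
    - [0, 0, 0, 55, 1, -106, -1]
    - [0, 0, 0, 65, 3, -106, -1]
    - [0, 0, 0, 75, 5, -106, -1]
    - [0, 0, 0, 85, 8, -106, -1]

```text
t: 12.5
eef_pos: [0.4916, 0.1691, 0.0157]
ee_rot: [[-1.0, 0.012, 0.01], [0.012, 1.0, 0.003], [-0.01, 0.003, -1.0]]
contact_force: [-1.2, 1.1, -0.6]
finger_gap: -0.0
```

Request:
drive_tool:
  moves:
    - [0, 0, 0, 10, 3, 0, -1]
    - [0, 0, 0, 20, 5, 0, -1]
    - [0, 0, 0, 30, 7, 0, -1]
    - [0, 0, 0, 30, 7, 0, -1]

```text
t: 12.9
eef_pos: [0.5238, 0.1764, 0.016]
ee_rot: [[-1.0, 0.012, 0.013], [0.012, 1.0, 0.004], [-0.013, 0.004, -1.0]]
contact_force: [-0.4, -0.1, -0.1]
finger_gap: -0.0003
```

```bash
python3 - <<'E'
from h import *
s=snap('side','side7'); cv2.imwrite('pics/m7.png',cv2.resize(s['image'][130:290,200:400,::-1],None,fx=4,fy=3.7,interpolation=cv2.INTER_CUBIC))
# coarse ascii of darkness around crate L for view-free check
g=cv2.cvtColor(s['image'],cv2.COLOR_RGB2GRAY)[175:240:2,235:330:2]
print('\n'.join(''.join(' .:-=+*#%@'[::-1][min(9,v//24)] for v in r) for r in g))
E
```

```text
====++=::::::::::=*#%%+:.::.:==-:--:.:--:.:::...
====++-::::::::::-*#%%+=:-:.......:. ......:. ..
====+=:::::::::::-*#%%*+++.....  ..    ..  .  ..
====-::::::::::::-*#%%#**+.....  ..... ..  .  ..
=--::::::::::::::-+#%%#**+. ... ...... ..  .. ..
::::::::::::::::::=*##***-..... ... .  ..  .  ..
::::::::::::::::::-===+*+:....  .....  ..  .  ..
::::::::::::::::::::::+**:....  .....  ..  .  ..
::::::::::::::::::::::::=.....  .....  ..  .  ..
:::::::::::::::::::::...-..... ......  ..     ..
:::::::::::::-====:::..:-..... ...... ...  .  ..
::::::::::::-+****=::..--.:--..:--..:::..:::  ..
::::::::::-=+******=-==*+++***++++++++++=+#+==--
-::::::==************++***+++***++***+***#%%%#*=
++=--=***************++**++++++++++*+++++#@@#++=
****+*****************+***+++++++++++++++#@@#++=
*****###**************+**++++++++++++++++*##*++=
***###%#*************++**+++++++++++++++++===++=
***#%%%#******************+++++++++++++++==-.-+=
*##%%%%#**************+**+++++++++++++++--:. :+=
##%%%#%#**************+***+++++++++*++++-:...:+=
%%%%%%%%************+++*#++++*++++++++++=-:::-+=
%%%%%%%%***********--++***++++++++++++++===-==+=
#%%%%%%%*******+---:=*+***+++***++***+++======+=
#%%%%%%%****+--:::::-*******+*##**##*+**======+-
#%%%%%%%#**=::::::::----------------==-=======-:
#%%%%%%%#+-::::::::::::::::::::::::::::-=======-
#%%%%%%%+::::::::::::::::::::::::::::::-===:.--.
%%%%%%%%+:::::::::::::::::::::::::::::::-+=. .  
%%%%%%%%+:::::::::::::::::::::::::::-=: .....   
%%%%%%%%+:::::::::::::::::::::::::..-:..  ....  
%%%%%%%%*::::::::::::::::::::::..:.......  .... 
%%%%%%%%*-:::::::::::::::::::::..:-.. ....   ...
```

View pics/m7.png

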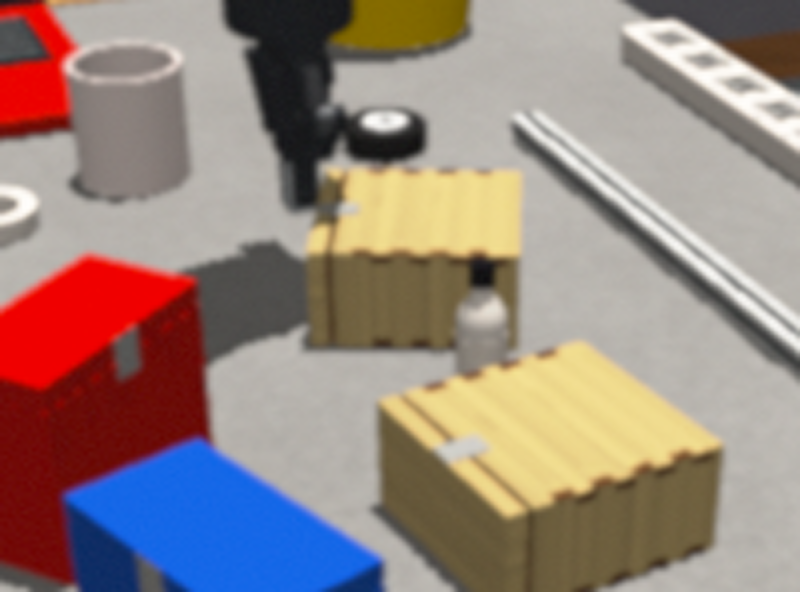

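The left crate is turned about −20°, with its underside edge-on to the camera. It needs another 20–25°.

```bash
python3 - <<'E'
from h import *
f=lambda p,z:ray('side',(p[0]/4+200-.35,p[1]/3.7+130-.35),2,z)
P=np.array([f(p,.066) for p in [(333,168),(310,252),(519,256),(522,172)]]); print(P,P.mean(0))
for a,b in((3,2),(0,1)): d=P[a]-P[b]; print(np.degrees(np.arctan2(-d[0],d[1])))
for z in(.015,.047): print('tip',f((298,207),z), proj('side',[[.524,.176,z]])*1-[200,130])
E
```

```text
[[0.5521 0.1916 0.066 ]
 [0.5001 0.0838 0.066 ]
 [0.6063 0.0338 0.066 ]
 [0.6571 0.1413 0.066 ]] [0.5789   0.112625 0.066   ]
-25.293457513458673
-25.751488660819966
tip [0.5445 0.2436 0.015 ] [[75.  68.2]]
tip [0.5251 0.1815 0.047 ] [[74.4 56.6]]
```

Request:
drive_tool:
  moves:
    - [0, 0, 0, -8, 4, 10, -1]
    - [0, 0, 0, -8, 4, 55, -1]
    - [0, 0, 0, 0, 0, 100, -1]
    - [0, 0, 0, 40, -20, 110, -1]
    - [0, 0, 0, 80, -50, 110, -1]
    - [0, 0, 0, 115, -85, 110, -1]
    - [0, 0, 0, 138, -128, 100, -1]
    - [0, 0, 0, 138, -134, 60, -1]
    - [0, 0, 0, 138, -134, 15, -1]
    - [0, 0, 0, 138, -134, 0, -1]

```text
t: 13.95
eef_pos: [0.6562, 0.0413, 0.0118]
ee_rot: [[-1.0, 0.013, 0.004], [0.013, 1.0, 0.002], [-0.004, 0.002, -1.0]]
contact_force: [-1.9, -0.1, -0.6]
finger_gap: -0.0002
```

Request:
drive_tool:
  moves:
    - [0, 0, 0, -10, 0, 0, -1]
    - [0, 0, 0, -20, 0, 0, -1]
    - [0, 0, 0, -30, 0, 0, -1]
    - [0, 0, 0, -40, 0, 0, -1]
    - [0, 0, 0, -48, 0, 0, -1]
    - [0, 0, 0, -56, 1, 0, -1]
    - [0, 0, 0, -64, 2, 0, -1]
    - [0, 0, 0, -72, 3, 0, -1]
    - [0, 0, 0, -76, 4, 0, -1]

```text
t: 14.85
eef_pos: [0.5794, 0.0452, 0.0118]
ee_rot: [[-1.0, 0.013, 0.003], [0.013, 1.0, 0.002], [-0.003, 0.002, -1.0]]
contact_force: [2.3, -0.4, 0.6]
finger_gap: 0.0002
```

Request:
drive_tool:
  moves:
    - [0, 0, 0, 15, 0, 0, -1]
    - [0, 0, 0, 40, 5, 40, -1]
    - [0, 0, 0, 70, 40, 90, -1]
    - [0, 0, 0, 90, 90, 110, -1]
    - [0, 0, 0, 90, 135, 110, -1]

```text
t: 15.35
eef_pos: [0.6706, 0.1642, 0.1224]
ee_rot: [[-1.0, 0.018, 0.008], [0.018, 1.0, 0.002], [-0.008, 0.002, -1.0]]
contact_force: [2.1, 0.3, -0.3]
finger_gap: 0.0002
```

```bash
python3 - <<'E'
from h import *
s=snap('side','side8'); a=cv2.resize(s['image'][155:245,255:365],(800,600),interpolation=cv2.INTER_CUBIC); cv2.imwrite('pics/m8.png',a[:,:,::-1])
g=cv2.cvtColor(s['image'],cv2.COLOR_RGB2GRAY)[160:240:2,260:350]
print('\n'.join(''.join(' .:-=+*#%@'[::-1][min(9,v//22)] for v in r) for r in g))
E
```

```text
..........................::-==-:.... ..:===-::...................... .::   ..............
.....:...................:=*#*:          .=##+-:.....................   .:    ............
........................:-+###+-.      .-+*###=:...................-==-   .:.    .........
........................:-*%%%%###*****##%%%%#+:...................:=**+-   .:.    .......
........................:-+%%%%%%%%%%%%%%%%@@#+:...................:-=+**+-.   .:.   .....
........................:-+#%%@%%%%%%%%%%%%%%*-:.....................:=++***=:    ..    ..
......................   .-===+*#%%%%%%%%#+=-::........................::-+***+-    ..    
...................     .:..  .:-=+***++=-:::.............................:-+***+-    .:  
.................     ...       ..-+++++***+==------:::.....................:-++**+=:   .:
...............    ..:.      .:-=+++++++++++++++***+++======-::::.............:-++***=:   
..............    .:.    .:=+++++++++++++++++++++++++++++***+++++==:............:=++***+- 
............      ..:-=++++++++++++++++++++++++++++++++++++++++++++-:.............:-=+***+
........
[... 1793 characters left out ...]
:..........   ....
*************************************+++**##**+++=-:::-==-------==-:......::--:.         .
****************************++=-::::-====++***+=-::.::-===-----===-:::.. .:-::.           
************************++=-::............::::::.....:-====---::-===-:.                   
********************++=-::..........................::-=====:.    .                       
****************++=-::.........................::::..  .:::..                             
************++=-::............................:-=--.                                      
*********+==-:............................                                                
****++=-::........................:.    .::.
```

View pics/m8.png

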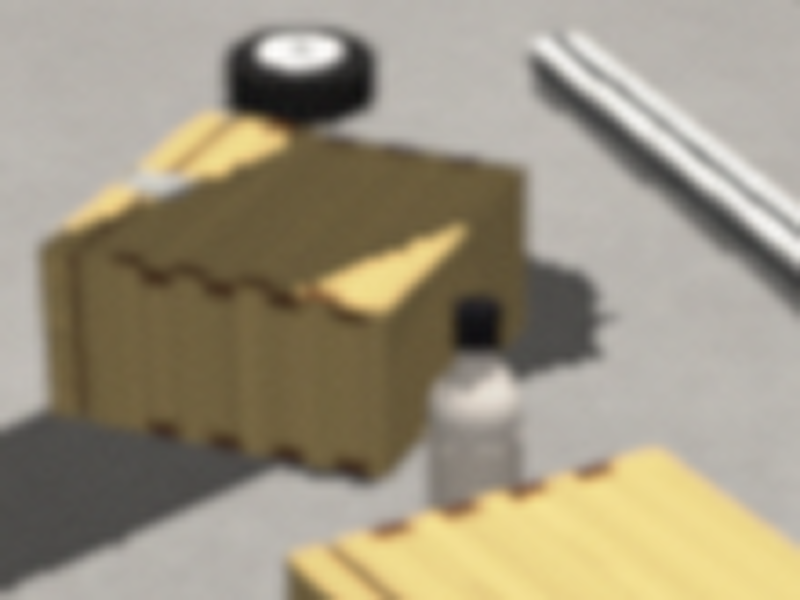

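The left crate's underside now shows from x = 385 to 525 px and is plain brown, with the glue cap covering only part of the middle. I'll check pixel values where the stamp would be and get the crate's pose.

```bash
python3 - <<'E'
from h import *
f=lambda p,z:ray('side',(p[0]/7.273+255-.43,p[1]/6.667+155-.43),2,z)
P=np.array([f(p,.066) for p in [(210,115),(42,243),(385,318),(524,172)]]); print(P,P.mean(0))
for a,b in((3,2),(0,1)): d=P[a]-P[b]; print(np.degrees(np.arctan2(-d[0],d[1])))
im=cv2.imread('pics/side8.png'); A,B=P[2],P[3]
for z in(.055,.045,.033,.02):
  row=[]
  for s in np.linspace(.1,.9,9):
    q=A+(B-A)*s; q[2]=z; u,v=proj('side',[q])[0]; row.append((round(s,1),int(im[int(round(v)),int(round(u))].mean())))
  print(z,row)
E
```

```text
[[0.5598 0.209  0.066 ]
 [0.4752 0.1302 0.066 ]
 [0.555  0.0378 0.066 ]
 [0.6394 0.1229 0.066 ]] [0.55735  0.124975 0.066   ]
-44.763381606782644
-47.03290122440283
0.055 [(np.float64(0.1), 77), (np.float64(0.2), 79), (np.float64(0.3), 81), (np.float64(0.4), 81), (np.float64(0.5), 79), (np.float64(0.6), 78), (np.float64(0.7), 77), (np.float64(0.8), 78), (np.float64(0.9), 78)]
0.045 [(np.float64(0.1), 81), (np.float64(0.2), 82), (np.float64(0.3), 83), (np.float64(0.4), 74), (np.float64(0.5), 64), (np.float64(0.6), 80), (np.float64(0.7), 77), (np.float64(0.8), 78), (np.float64(0.9), 78)]
0.033 [(np.float64(0.1), 81), (np.float64(0.2), 82), (np.float64(0.3), 83), (np.float64(0.4), 73), (np.float64(0.5), 46), (np.float64(0.6), 32), (np.float64(0.7), 56), (np.float64(0.8), 76), (np.float64(0.9), 77)]
0.02 [(np.float64(0.1), 81), (np.float64(0.2), 82), (np.float64(0.3), 122), (np.float64(0.4), 117), (np.float64(0.5), 90), (np.float64(0.6), 26), (np.float64(0.7), 18), (np.float64(0.8), 39), (np.float64(0.9), 77)]
```

The face is bare: brightness is about 80 all round where the stamp would be, and the only dark spot is the glue cap, in the same place as in the earlier picture. So the right crate is the stamped one. I'll turn the left crate back to where it was tipped (centre about (0.509, 0.117), yaw 4°).

Request:
drive_tool:
  moves:
    - [0, 0, 0, 0, -30, 0, -1]
    - [0, 0, 0, -10, -70, 0, -1]
    - [0, 0, 0, -16, -84, 0, -1]
    - [0, 0, 0, -16, -84, -40, -1]
    - [0, 0, 0, -16, -84, -85, -1]
    - [0, 0, 0, -16, -84, -110, -1]
    - [0, 0, 0, -16, -84, -110, -1]

```text
t: 16.1
eef_pos: [0.6466, 0.0954, 0.0073]
ee_rot: [[-1.0, 0.005, -0.003], [0.005, 1.0, 0.011], [0.003, 0.011, -1.0]]
contact_force: [-0.5, -0.1, -0.4]
finger_gap: -0.0002
```

Request:
drive_tool:
  moves:
    - [0, 0, 0, -6, 9, 4, -1]
    - [0, 0, 0, -12, 18, 5, -1]
    - [0, 0, 0, -19, 27, 5, -1]
    - [0, 0, 0, -26, 36, 5, -1]
    - [0, 0, 0, -33, 44, 5, -1]
    - [0, 0, 0, -41, 51, 5, -1]
    - [0, 0, 0, -49, 57, 5, -1]
    - [0, 0, 0, -57, 61, 5, -1]
    - [0, 0, 0, -62, 63, 5, -1]

```text
t: 17.0
eef_pos: [0.5835, 0.1593, 0.0123]
ee_rot: [[-1.0, 0.004, -0.004], [0.004, 1.0, 0.012], [0.004, 0.012, -1.0]]
contact_force: [2.5, 0.8, 2.4]
finger_gap: 0.0
```

Request:
drive_tool:
  moves:
    - [0, 0, 0, 10, 0, 0, -1]
    - [0, 0, 0, 50, 0, 20, -1]
    - [0, 0, 0, 75, 0, 65, 0]
    - [0, 0, 0, 75, -10, 110, 1]
    - [0, 0, 0, 75, -25, 120, 1]
    - [0, 0, 0, 75, -25, 120, 1]

```text
t: 17.6
eef_pos: [0.6607, 0.1305, 0.1343]
ee_rot: [[-1.0, 0.008, -0.0], [0.008, 1.0, 0.01], [0.0, 0.01, -1.0]]
contact_force: [0.2, -0.8, -0.7]
finger_gap: 0.0582
```

```bash
cat > fit.py <<'E'
from h import *
from scipy.optimize import minimize
# fit a lying crate's pose to the side image: plywood mask vs projected silhouette
def mask(im):
    h=cv2.cvtColor(im,cv2.COLOR_RGB2HSV); return (((h[...,0]>14)&(h[...,0]<32)&(h[...,1]>75))*255).astype(np.uint8)
def sil(cam,p):
    x,y,a=p; c,s=np.cos(a),np.sin(a); P=[[x+c*u-s*v,y+s*u+c*v,z] for u in(-.06,.06) for v in(-.06,.06) for z in(0,.066)]
    m=np.zeros((480,640),np.uint8); cv2.fillConvexPoly(m,cv2.convexHull((proj(cam,P)*16).astype(np.int32)),255,shift=4); return m
def fit(cam,im,p0):
    M=mask(im); roi=cv2.dilate(sil(cam,p0),np.ones((31,31)))>0
    best=None
    for da in(-.3,-.1,.1,.3):
        cost=lambda p:((sil(cam,p)>0)!=(M>0))[roi].sum()
        q=[p0[0],p0[1],p0[2]+da]
        r=minimize(cost,q,method='Nelder-Mead',options=dict(initial_simplex=[q,[q[0]+.02,q[1],q[2]],[q[0],q[1]+.02,q[2]],[q[0],q[1],q[2]+.15]],xatol=2e-4,fatol=1,maxiter=150))
        if best is None or r.fun<best.fun: best=r
    return best.x[:2].round(4),np.degrees(best.x[2]).round(1),best.fun
E
python3 - <<'E'
from fit import *
s=snap('side','side9'); print(status.read_state()['eef_pos'])
print('L',fit('side',s['image'],[.52,.135,0]),'R',fit('side',s['image'],[.5385,-.137,.13]))
im=cv2.imread('pics/side8.png')[:,:,::-1]; print('check side8 L',fit('side',im,[.557,.125,-.8]))
E
```

```text
[0.65864909 0.13188076 0.13204653]
L (array([0.5082, 0.139 ]), np.float64(-13.2), np.float64(337.0)) R (array([ 0.5436, -0.1353]), np.float64(7.5), np.float64(394.0))
check side8 L (array([0.559 , 0.1286]), np.float64(-41.8), np.float64(656.0))
```

The fit gives the left crate at (0.508, 0.139), yaw −13°. A wide push from its left side towards −y will correct both errors.

Request:
drive_tool:
  moves:
    - [0, 0, -8, -16, 10, 0, 1]
    - [0, 0, -16, -32, 20, 0, 1]
    - [0, 0, -24, -48, 30, 0, 1]
    - [0, 0, -32, -64, 40, 0, 1]
    - [0, 0, -40, -80, 52, 0, 1]
    - [0, 0, -48, -96, 65, 0, 1]
    - [0, 0, -56, -112, 78, 0, 1]
    - [0, 0, -64, -128, 90, 0, 1]
    - [0, 0, -72, -145, 103, 0, 1]
    - [0, 0, -80, -155, 103, 0, 1]

```text
t: 18.65
eef_pos: [0.4993, 0.2371, 0.1292]
ee_rot: [[-0.165, 0.986, 0.004], [0.986, 0.165, 0.005], [0.004, 0.005, -1.0]]
contact_force: [-0.3, 0.7, 0.0]
finger_gap: 0.0852
```

Request:
drive_tool:
  moves:
    - [0, 0, -6, 0, 0, -40, 1]
    - [0, 0, -6, 0, 0, -85, 1]
    - [0, 0, -6, 0, 0, -130, 1]
    - [0, 0, -6, 0, 0, -145, 1]
    - [0, 0, -6, 0, 0, -145, 1]

```text
t: 19.15
eef_pos: [0.4953, 0.2356, -0.0194]
ee_rot: [[-0.062, 0.998, -0.004], [0.998, 0.062, 0.0], [0.001, -0.004, -1.0]]
contact_force: [-0.2, -0.2, 1.3]
finger_gap: 0.0852
```

Request:
drive_tool:
  moves:
    - [0, 0, 0, 6, -10, 4, 1]
    - [0, 0, 0, 8, -18, 6, 1]
    - [0, 0, 0, 8, -25, 6, 1]
    - [0, 0, 0, 8, -31, 6, 1]
    - [0, 0, 0, 8, -37, 6, 1]
    - [0, 0, 0, 8, -42, 6, 1]
    - [0, 0, 0, 8, -47, 6, 1]
    - [0, 0, 0, 8, -47, 6, 1]

```text
t: 19.95
eef_pos: [0.5033, 0.1873, -0.0135]
ee_rot: [[-0.061, 0.998, -0.004], [0.998, 0.061, -0.0], [-0.0, -0.004, -1.0]]
contact_force: [-0.7, -0.1, 0.3]
finger_gap: 0.085
```

Request:
drive_tool:
  moves:
    - [0, 0, 0, 0, 15, 0, 1]
    - [0, 0, 0, 0, 30, 30, 1]
    - [0, 0, 0, 0, 30, 75, 1]
    - [0, 0, 0, 0, 30, 120, 1]
    - [0, 0, 8, 40, 30, 140, 1]
    - [0, 0, 8, 80, 30, 140, 1]
    - [0, 0, 8, 90, 30, 140, 1]

```text
t: 20.65
eef_pos: [0.5982, 0.2181, 0.1282]
ee_rot: [[-0.198, 0.98, 0.002], [0.98, 0.198, 0.0], [-0.0, 0.002, -1.0]]
contact_force: [0.1, -0.6, -0.6]
finger_gap: 0.0854
```

```bash
python3 - <<'E'
from fit import *
s=snap('side','side10'); print(status.read_state()['eef_pos'])
print('L',fit('side',s['image'],[.512,.12,0]))
t=snap('top','top10'); print('R top',fit('top',t['image'],[.54,-.137,.13]),'L top',fit('top',t['image'],[.51,.12,0.05]))
E
```

```text
[0.59708781 0.21774753 0.12692806]
L (array([0.5167, 0.1183]), np.float64(-2.4), np.float64(501.0))
R top (array([ 0.5384, -0.1385]), np.float64(5.8), np.float64(347.0)) L top (array([0.5106, 0.1163]), np.float64(-0.1), np.float64(339.0))
```

The left crate is back within about 5 mm and 4° of where it was tipped. Next I'll go to the near side of the right crate.

Request:
drive_tool:
  moves:
    - [0, 0, 8, -10, -30, 30, 1]
    - [0, 0, 16, -25, -65, 40, 1]
    - [0, 0, 24, -40, -100, 40, 1]
    - [0, 0, 32, -55, -135, 40, 1]
    - [0, 0, 40, -70, -170, 40, 1]
    - [0, 0, 48, -85, -205, 40, 1]
    - [0, 0, 56, -100, -240, 40, 1]
    - [0, 0, 64, -115, -275, 40, 1]
    - [0, 0, 72, -130, -310, 40, 1]
    - [0, 0, 80, -152, -345, 40, 1]

```text
t: 21.75
eef_pos: [0.441, -0.1261, 0.1652]
ee_rot: [[-1.0, -0.029, -0.001], [-0.029, 1.0, -0.003], [0.001, -0.003, -1.0]]
contact_force: [-0.2, -0.6, -0.2]
finger_gap: 0.0855
```

Request:
drive_tool:
  moves:
    - [0, 0, 6, -3, -15, 0, 1]
    - [0, 0, 6, -3, -15, 0, 1]
    - [0, 0, 6, -3, -15, 0, 1]

```text
t: 22.05
eef_pos: [0.4374, -0.1394, 0.1648]
ee_rot: [[-0.991, -0.131, -0.002], [-0.131, 0.991, -0.002], [0.002, -0.002, -1.0]]
contact_force: [1.1, -0.1, -0.1]
finger_gap: 0.0853
```

Now at yaw 7.5°. I'll shift y to −0.146, lower to TCP z −0.015 (tips about 30 mm up) and push.

Request:
drive_tool:
  moves:
    - [0, 0, 0, 4, -7, -45, 1]
    - [0, 0, 0, 4, -7, -90, 1]
    - [0, 0, 0, 4, -7, -135, 1]
    - [0, 0, 0, 4, -7, -178, 1]
    - [0, 0, 0, 8, -7, -179, 1]
    - [0, 0, 0, 16, -6, -179, 1]
    - [0, 0, 0, 24, -5, -179, 1]
    - [0, 0, 0, 32, -4, -179, 1]
    - [0, 0, 0, 40, -3, -179, 1]

```text
t: 22.95
eef_pos: [0.4786, -0.1426, -0.0123]
ee_rot: [[-0.991, -0.131, -0.0], [-0.131, 0.991, -0.003], [0.001, -0.003, -1.0]]
contact_force: [-4.2, -0.1, 2.7]
finger_gap: 0.0855
```

Request:
drive_tool:
  moves:
    - [0, 0, -0.5, 10, 1, 0, 1]
    - [0, 0, -1, 20, 1, 0, 1]
    - [0, 0, -2, 30, 2, 0, 1]
    - [0, 0, -3, 40, 2, 0, 1]
    - [0, 0, -4, 50, 3, 0, 1]
    - [0, 0, -5, 60, 3, 0, 1]
    - [0, 0, -6, 70, 4, 0, 1]
    - [0, 0, -7, 80, 4, 0, 1]
    - [0, 0, -7, 90, 5, 0, 1]

```text
t: 23.85
eef_pos: [0.5695, -0.1379, -0.0124]
ee_rot: [[-1.0, -0.008, -0.0], [-0.008, 1.0, -0.003], [0.0, -0.003, -1.0]]
contact_force: [-2.6, 0.8, 0.4]
finger_gap: 0.0851
```

```bash
python3 - <<'E'
from fit import *
s=snap('side','side11'); st=status.read_state(); print(st['eef_pos'],st['contact_force'])
print('R',fit('side',s['image'],[st['eef_pos'][0]+.071,-.135,.02]))
E
```

```text
[ 0.57204526 -0.13746224 -0.01198319] [ 1.15375713  0.44984515 -0.35609875]
R (array([ 0.6441, -0.1391]), np.float64(-1.7), np.float64(1037.0))
```

Tracking well, with about 27 mm to go. I'll finish slowly until the rail stops it.

Request:
drive_tool:
  moves:
    - [0, 0, 0, 7, 0, 0, 1]
    - [0, 0, 0, 13, 0, 0, 1]
    - [0, 0, 0, 19, 0, 0, 1]
    - [0, 0, 0, 23, 0, 0, 1]
    - [0, 0, 0, 26, 0, 0, 1]

```text
t: 24.4
eef_pos: [0.5982, -0.1374, -0.0121]
ee_rot: [[-1.0, -0.009, 0.003], [-0.009, 1.0, -0.003], [-0.003, -0.003, -1.0]]
contact_force: [-2.5, 0.4, -1.1]
finger_gap: 0.0851
```

Request:
drive_tool:
  moves:
    - [0, 0, 0, 2, 0, 0, 1]
    - [0, 0, 0, 4, 0, 0, 1]

```text
t: 24.6
eef_pos: [0.6021, -0.1375, -0.0122]
ee_rot: [[-1.0, -0.009, 0.002], [-0.009, 1.0, -0.003], [-0.002, -0.003, -1.0]]
contact_force: [-2.1, 0.0, -0.4]
finger_gap: 0.0858
```

Request:
drive_tool:
  moves:
    - [0, 0, 0, 2, 0, 0, 1]
    - [0, 0, 0, 4, 0, 0, 1]

```text
t: 24.8
eef_pos: [0.6052, -0.1376, -0.0123]
ee_rot: [[-1.0, -0.009, 0.0], [-0.009, 1.0, -0.003], [-0.0, -0.003, -1.0]]
contact_force: [-8.7, 0.1, 6.8]
finger_gap: 0.0856
```

Request:
drive_tool:
  moves:
    - [0, 0, 0, 2, 0, 0, 1]
    - [0, 0, 0, 3, 0, 0, 1]

```text
t: 25.0
eef_pos: [0.6048, -0.1376, -0.0124]
ee_rot: [[-1.0, -0.009, -0.006], [-0.009, 1.0, -0.002], [0.006, -0.002, -1.0]]
contact_force: [-13.9, 0.8, 9.4]
finger_gap: 0.0858
```

Firm contact: the tool has stopped with 14 N. I'll back off, rise clear and check.

Request:
drive_tool:
  moves:
    - [0, 0, 0, 1, 0, 0, 1]
    - [0, 0, 0, -10, 0, 0, 1]
    - [0, 0, 0, -40, 0, 0, 1]
    - [0, 0, 0, -80, 0, 10, 1]
    - [0, 0, 0, -110, 0, 50, 1]
    - [0, 0, 0, -120, 0, 100, 1]
    - [0, 0, 0, -120, 0, 150, 1]
    - [0, 0, 0, -120, 30, 200, 1]
    - [0, 0, 0, -120, 70, 230, 1]
    - [0, 0, 0, -120, 110, 230, 1]

```text
t: 26.0
eef_pos: [0.4887, -0.0282, 0.2231]
ee_rot: [[-1.0, -0.005, 0.006], [-0.005, 1.0, -0.003], [-0.006, -0.003, -1.0]]
contact_force: [0.5, -0.4, -0.3]
finger_gap: 0.0855
```

```bash
python3 - <<'E'
from fit import *
s=snap('side','side12'); t=snap('top','top12'); st=status.read_state(); print(st['eef_pos'],st['contact_force'])
for c,i in(('side',s),('top',t)): print(c,'R',fit(c,i['image'],[.67,-.137,.01]),'L',fit(c,i['image'],[.512,.118,.0]))
g=cv2.cvtColor(t['image'],cv2.COLOR_RGB2GRAY)[140:182,315:392]
print('\n'.join(''.join(' .:-=+*#%@'[::-1][min(9,v//26)] for v in r) for r in g))
# changes of the other things between start and now
for c,i in(('side',s),('top',t)):
    a=cv2.imread(f'pics/{c}0.png'); d=cv2.absdiff(cv2.GaussianBlur(a,(5,5),0),cv2.GaussianBlur(i['image'][:,:,::-1],(5,5),0)).max(2)>40
    n,_,S,_=cv2.connectedComponentsWithStats(d.astype(np.uint8)); print(c,[x[:5].tolist() for x in S[1:] if x[4]>25])
E
```

```text
[ 0.48693744 -0.02021114  0.22034679] [ 0.68333516 -0.09047253 -1.3206351 ]
side R (array([ 0.6795, -0.139 ]), np.float64(-1.5), np.float64(262.0)) L (array([0.5159, 0.1191]), np.float64(-0.9), np.float64(186.0))
top R (array([ 0.6712, -0.1381]), np.float64(-1.6), np.float64(364.0)) L (array([0.513, 0.115]), np.float64(4.2), np.float64(950.0))
========+++++====+++=================================+====+++==+==+=+++==++++
==========+=+===+++=================================++=====+=++======++++++++
============+=++++==================================+++======++======++++++==
============++======================================+++======================
==================================================================-----------
=======================================---------------------------:::::::::::
===========---------------------------:::::::::::::::::::::::::::::::::::::::
-----------::::::::::::::::::::::::::::::::::::::::::::::::::::-------=======
:::::::::::::::::::::::::::::::::::::::::::::------------------=====+++++++++
---::::-----------::--------------------------------
[... 2567 characters left out ...]
5], [260, 0, 49, 14, 608], [258, 14, 51, 123, 3796], [0, 70, 36, 85, 1773], [89, 70, 10, 9, 78], [56, 147, 61, 123, 3944], [182, 152, 159, 83, 5707], [26, 155, 10, 18, 114], [343, 192, 98, 90, 4471], [254, 237, 42, 39, 823], [0, 269, 207, 70, 4932], [0, 338, 32, 10, 100]]
top [[332, 148, 46, 20, 569], [318, 171, 23, 59, 715], [225, 181, 118, 213, 9016], [354, 185, 25, 15, 121], [336, 201, 37, 8, 185], [332, 210, 10, 26, 189], [236, 259, 35, 8, 194], [273, 326, 81, 143, 1932], [5, 378, 337, 102, 15157], [0, 384, 18, 13, 166], [5, 385, 26, 22, 155], [0, 431, 40, 49, 1318], [63, 438, 60, 24, 1038], [35, 444, 21, 36, 127], [61, 460, 85, 20, 1235], [41, 462, 13, 18, 158], [152, 466, 36, 14, 380]]
```

Request:
drive_tool:
  moves:
    - [0, 0, 0, 0, 0, 0, 1]
    - [0, 0, 0, 0, 0, 0, 1]
    - [0, 0, 0, 0, 0, 0, 1]

```text
t: 26.4
eef_pos: [0.4868, -0.0213, 0.22]
ee_rot: [[-1.0, -0.017, 0.001], [-0.017, 1.0, 0.0], [-0.001, 0.0, -1.0]]
contact_force: [0.8, -0.2, -0.5]
finger_gap: 0.0854
```

```bash
python3 -c "
from plant import order; print(order.job_done())"
```

```text
the job is handed in; nothing more can be done
None
```

I tipped both crates over towards the robot, pushed the right one against the dispatch rail, and handed the job in at 26.4 s. I never saw the stamp itself: I chose the right crate because the left one's underside is bare.

**Finding the stamp:** once tipped, both undersides faced away from both cameras. I turned the left crate about 45° on the desk until the side camera saw its underside. Brightness was even all round the stamp area, but the glue bottle's cap hid part of the middle.

**Left crate:** turning it shifted it by up to about 7 cm, so I pushed it back. It lies at about (0.513, 0.117), within roughly 5 mm and 5° of where it was tipped.

**Right crate:** I pushed it with both fingers open until the rail stopped it; the push was 14 N when I stopped.
- **Position:** the top camera puts its centre at x = 0.671, against 0.6715 expected at contact. The side camera says 0.6795, 8 mm further, so they disagree there.
- **Squareness:** both cameras read −1.5°, about 2° off the rail. The side fit read about the same with the crate flush on the fingers at 0.5°, so I take this as an error in the fit.

**Other checks and disagreements:**
- **Fingertip height:** the open fingertips were 45 mm above the reported TCP, not the stated 13 mm. I worked from the images, and touching the crate confirmed it.
- **Pressing:** my attempt to twist the left crate from above put up to 50 N through the fingertips. That is over 40 N, but that limit is for the arm and gripper body, which as far as I could tell touched nothing.
- **Other objects:** I saw nothing else disturbed. I compared images at the end, but the arm and crates covered too much for a full check.

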